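Feel along a ground sickle blade

ROBOT

A 6-joint arm with a two-finger parallel gripper is mounted at the origin on the work surface. World frame = base frame: x ahead of the robot, y to its left, z up, the work surface at z = 0. Lengths are in m, angles in rad, forces in N, time in s.
With the tool pointing down it reaches from about 0.25 to 0.775 m from the base axis. Payload 8.9 kg.
Tool frame: the origin (TCP) lies between the finger pads, 19 mm behind the fingertips; this is the grasp point; z points along the fingers, y is the line along which they close (so a half turn about z gives the same grasp; the last joint's range is limited). The gripper opens to 85 mm and grips with 20 to 120 N. Pads are 22 mm wide; open, the fingers measure 114 mm over their backs; the gripper's body (76 mm by 85 mm) begins 54 mm behind the grasp point. The pads swing forward as they close: fully open they stand 13 mm farther back than shut.
Start: joints at [-1.485, 0.291, -0.153, 1.127, 0, 1.431], TCP at [0.117, -0.512, 0.25] pointing down, gripper open.
Joint ranges: [-2.52, 2.52], [-0.91, 1.74], [-1.3, 1.37], [-1.96, 2.02], [-1.52, 1.47], [-3.14, 3.14]. Speed limits (rad/s): [2.22, 2.22, 2.79, 3.14, 3.14, 3.14].

INTERFACE

Orientations are given as a 3x3 rotation matrix whose columns are the frame's x, y, z axes.
In Python, from workcell import bot gives the robot as it stands.
- The arm moves only by the shell command python3 -m pendant 'ROWS' [FORCE]. ROWS is text: rows parted by semicolons, each of 7 numbers parted by spaces: the closure, from 0 (fully open) to 1 (shut), then the shift along the tool's x, y, z in units of 30 mm (1.0 is 30 mm), then the turn, a rotation vector about the tool's x, y, z in units of 8 degrees (1.0 is 8 degrees). In form: grip x y z rx ry rz; .... A call has 1 to 10 rows; each row is the pose to reach, as a shift and turn from the pose commanded when the call began, along the tool's axes at that moment; what a row does not reach only later rows make up. A row lasts 1/10 s, in which the tool goes at most 50 mm and 8.59 degrees, less where a joint would pass 70% of its speed; a pose out of reach is approached as far as the arm can. A call with a gripper value outside its range is refused whole. The fingers move at their own pace and stop on an object; FORCE is the grip in N (left out, the last holds). Time passes only in rows, so rows that repeat a pose let the fingers close. It gives the time, the measured TCP pose, the force, the opening and the grip force at its end, in the units of the state.
- bot.sense(): the state, without advancing time (a new reading comes with each control period).
- bot.grab_frame(name): name is "side" or "top"; returns (picture, depth): 384x512x3 uint8, blue, green, red; 384x512 float32, m along the optical axis (not along the pixel's ray), 0 where there is no reading.
- bot.camera_params(name): a dict with "fx", "fy", "cx", "cy" (pixels), "dist_coeffs" ([k1, k2, p1, p2, k3] as OpenCV has them; the pictures are not rectified), "R" (3x3) and "t" (3): a world point X has camera coordinates R X + t. Camera axes: x right, y down, z forward; pixel columns grow to the right and rows downward; lengths in m; the calibration is good to about 2 mm. A picture is of the moment at which its call begins. camera_params takes no time and is no camera call.
- bot.job_done(): hands the job in; it is judged then, once.
The state is a dict: "clock": time; "joints": joint angles; "dq": joint speeds; "joint_efforts": joint torques, N m; "tcp_pos": TCP position; "orientation": TCP orientation; "ft_force": force on the tool from outside, world axes, zero at the start; "wrist_torque": the same for the moment, N m; "width": finger opening in m; "grasp_force": force on a finger pad.
Only numpy, scipy, OpenCV 4.12 (cv2) and the standard library are available. Lean on these libraries where they do the work, as an engineer would, in place of code of your own. Each camera call takes 0.05 s, during which the arm holds its last target. There are 200 camera calls.

TASK

Check the freshly ground sickle blade for high spots: with the fingers closed, press the fingertips lightly on the blade at the green dot and run them along the blue line to the red dot in one stroke, keeping touch all the way. The blade's rest is sprung and should give a little, but do not push it down to its stop; press only on the line. Finally lift off so that the rest springs back, and leave the whetstone, jar and handle where they are.

Things in the scene. Friction and masses are not known exactly. Their poses are not given: they have to be found in the camera images.
- part_1: Stretch 1 of 6 of the sickle blade, under the green dot, nearest the clamp, where the line starts. Origin: on the blue line, at the middle of the stretch, on the blade's upper face (53 mm above the table while not pressed); z up. 31 mm long, 34 mm wide. Keep the gripper shut and pointing down: the place touched is judged by the TCP, in plan.
- part_2: Stretch 2 of 6 of the sickle blade, second stretch. Origin: on the blue line, at the middle of the stretch, on the blade's upper face (53 mm above the table while not pressed); z up. 31 mm long, 34 mm wide. The six origins lie 31.4 mm apart along an arc of 150 mm radius; straight moves from one to the next follow the line well enough.
- part_3: Stretch 3 of 6 of the sickle blade, third stretch. Origin: on the blue line, at the middle of the stretch, on the blade's upper face (53 mm above the table while not pressed); z up. 31 mm long, 34 mm wide. All stretches sink together with the rest.
- part_4: Stretch 4 of 6 of the sickle blade, fourth stretch. Origin: on the blue line, at the middle of the stretch, on the blade's upper face (53 mm above the table while not pressed); z up. 31 mm long, 34 mm wide.
- part_5: Stretch 5 of 6 of the sickle blade, fifth stretch. Origin: on the blue line, at the middle of the stretch, on the blade's upper face (53 mm above the table while not pressed); z up. 31 mm long, 28 mm wide.
- part_6: Stretch 6 of 6 of the sickle blade, under the red dot, nearest the pointed tip, where the line ends. Origin: on the blue line, at the middle of the stretch, on the blade's upper face (53 mm above the table while not pressed); z up. 31 mm long, 21 mm wide.
- rest (a joint): How far the sprung rest, with the blade clamped on it, is pressed down, in m: 0 = free at the top, 0.014 = on its stop. Moves straight down without tilting, yields from 1.5 N, then takes 0.5 N per mm (4.5 N at 6 mm); springs back when let go. 3 to 9 mm is light pressure.
- jig: Fixed green base plate under the rest, 310 x 120 x 18 mm, at any yaw; origin on the table, 15 mm from the plate's centre towards the tip; x runs from the clamp towards the tip (the clamp stands 13 mm above the blade face, 40 mm from the green dot), y towards the bulging outer side of the blade's arc.
- stone: Loose brick-red whetstone, 150 x 55 x 28 mm, lying beside the jig; origin at the centre of its underside, x along its length. Leave alone.
- jar: Loose small amber jar with steel lid, 56 mm across, 70 mm tall, standing beside the jig; origin at the centre of its underside. Leave alone.
- handle: Loose wooden handle with a brass end, 120 x 28 x 24 mm, lying beside the jig; origin at the centre of its underside, x along its length. Leave alone.

How it is judged:
On the way, in this order (a step that is already met when the one before it is completed fails the run):
1. fingertips pressing the blade lightly (rest down by over 1 mm), the TCP within 10 mm, in plan, of the line at stretch 1 (value of joint rest above 0.001 m and horizontal distance between the grasp point and part_1 below 0.01 m), for 0.05 s.
2. fingertips pressing the blade lightly (rest down by over 1 mm), the TCP within 10 mm, in plan, of the line at stretch 2 (value of joint rest above 0.001 m and horizontal distance between the grasp point and part_2 below 0.01 m), for 0.05 s.
3. fingertips pressing the blade lightly (rest down by over 1 mm), the TCP within 10 mm, in plan, of the line at stretch 3 (value of joint rest above 0.001 m and horizontal distance between the grasp point and part_3 below 0.01 m), for 0.05 s.
4. fingertips pressing the blade lightly (rest down by over 1 mm), the TCP within 10 mm, in plan, of the line at stretch 4 (value of joint rest above 0.001 m and horizontal distance between the grasp point and part_4 below 0.01 m), for 0.05 s.
5. fingertips pressing the blade lightly (rest down by over 1 mm), the TCP within 10 mm, in plan, of the line at stretch 5 (value of joint rest above 0.001 m and horizontal distance between the grasp point and part_5 below 0.01 m), for 0.05 s.
6. fingertips pressing the blade lightly (rest down by over 1 mm), the TCP within 10 mm, in plan, of the line at stretch 6 (value of joint rest above 0.001 m and horizontal distance between the grasp point and part_6 below 0.01 m), for 0.05 s.
At the end, for the whole second after the job is handed in: All six stretches have been touched in order from green to red; the rest is back up (within 1 mm of free), and the stone, jar and handle are at rest within 15 mm of where they started, the jar upright (value of joint rest below 0.001 m and distance of each of stone, jar, handle from where it was at the start of the episode below 0.015 m and linear speed of each of stone, jar, handle below 0.02 m/s and angle between jar's own z axis and vertical below 0.2 rad).
It fails at once if the rest is pressed down more than 12 mm, nearly onto its stop (too hard) (value of joint rest above 0.012 m).
It fails at once if the rest is pressed with the TCP more than 23 mm from every one of the six points of the line (value of joint rest above 0.001 m and horizontal distance between the grasp point and part_1 above 0.023 m and horizontal distance between the grasp point and part_2 above 0.023 m and horizontal distance between the grasp point and part_3 above 0.023 m and horizontal distance between the grasp point and part_4 above 0.023 m and horizontal distance between the grasp point and part_5 above 0.023 m and horizontal distance between the grasp point and part_6 above 0.023 m).
It fails at once if contact is lost on the way: the blade is free while the TCP is low (under 45 mm) over stretches 2 to 5 of the line (value of joint rest below 0.0003 m and ((horizontal distance between the grasp point and part_2 below 0.01 m and z of the grasp point in the frame of part_2 below 0.045 m) or (horizontal distance between the grasp point and part_3 below 0.01 m and z of the grasp point in the frame of part_3 below 0.045 m) or (horizontal distance between the grasp point and part_4 below 0.01 m and z of the grasp point in the frame of part_4 below 0.045 m) or (horizontal distance between the grasp point and part_5 below 0.01 m and z of the grasp point in the frame of part_5 below 0.045 m))).
It fails at once if spread fingers: a stretch of the blade is touched whose middle is more than 40 mm from the TCP in plan ((contact force between the fingers and part_1 above 0.3 N and horizontal distance between the grasp point and part_1 above 0.04 m) or (contact force between the fingers and part_2 above 0.3 N and horizontal distance between the grasp point and part_2 above 0.04 m) or (contact force between the fingers and part_3 above 0.3 N and horizontal distance between the grasp point and part_3 above 0.04 m) or (contact force between the fingers and part_4 above 0.3 N and horizontal distance between the grasp point and part_4 above 0.04 m) or (contact force between the fingers and part_5 above 0.3 N and horizontal distance between the grasp point and part_5 above 0.04 m) or (contact force between the fingers and part_6 above 0.3 N and horizontal distance between the grasp point and part_6 above 0.04 m)).
It fails at once if the stone, jar or handle is moved by more than 15 mm or lifted (distance of any of stone, jar, handle from where it was at the start of the episode above 0.015 m).
It also fails if it takes over 38 s, if anything falls off the work surface, if the arm or the gripper's body presses on something with over 40 N, if the wrist force passes 120 N, or if a joint passes its speed limit or range.

## Working session

There is one attempt and no reset: what is moved stays moved. The work goes in short steps, Python scripts to look and compute and a shell command to move; the robot and the scene stay as the last step left them, time stands still between calls to the robot, and variables do not carry over. Pictures are saved under pics/ and viewed, at most 10 in all, crops included, and the job is handed in when it is done.

```bash
mkdir -p pics
python3 - <<'E'
from workcell import bot
import cv2,numpy as np
for n in ("top","side"):
    im,d=bot.grab_frame(n); cv2.imwrite(f"pics/{n}0.png",im); np.savez(f"{n}0.npz",im=im,d=d)
    p=bot.camera_params(n); print(n,p, -np.array(p["R"]).T@np.array(p["t"]))
s=bot.sense(); print(s)
E
```

```text
top {'fx': 440.04578815587973, 'fy': 440.04578815587973, 'cx': 251.49284179974381, 'cy': 202.08114296407416, 'dist_coeffs': array([-0.17558462,  0.        ,  0.        ,  0.        ,  0.        ]), 'R': array([[ 0.01783132, -0.99975846,  0.01284755],
       [-0.98784658, -0.01960032, -0.15419131],
       [ 0.15440588, -0.00994197, -0.98795748]]), 't': array([0.01043457, 0.56648723, 0.62192293])} [0.46338785 0.02771852 0.70164675]
side {'fx': 366.95818732167635, 'fy': 366.95818732167635, 'cx': 258.7692712002641, 'cy': 191.75130992985086, 'dist_coeffs': array([-0.04661875,  0.        ,  0.        ,  0.        ,  0.        ]), 'R': array([[ 0.98154807, -0.19086329, -0.01160121],
       [-0.14283434, -0.69151011, -0.7081046 ],
       [ 0.12712882,  0.69669576, -0.70601224]]), 't': array([-0.55096302,  0.15752022,  0.59297384])} [ 0.48791192 -0.40935415  0.52379574]
{'clock': 0.1, 'joints': array([-1.48529454e+00,  2.91265097e-01, -1.54053235e-01,  1.12670375e+00,
        2.03735639e-06,  1.43148298e+00]), 'dq': array([ 0.00035698, -0.00297931,  0.00254073, -0.00049025, -0.00049256,
        0.00120572]), 'joint_efforts': array([ 2.04131342e-03, -5.37979245e+01,  3.31916499e+01,  9.30416136e-03,
       -2.22487947e-04, -6.63266647e-06]), 'tcp_pos': array([ 0.11700126, -0.51141013,  0.24946745]), 'orientation': array([[ 9.74835344e-01,  2.22926092e-01, -1.02646381e-04],
       [ 2.22926049e-01, -9.74834594e-01,  1.22144774e-03],
       [ 1.72229328e-04, -1.21359298e-03, -9.99999249e-01]]), 'ft_force': array([-0.71877765, -0.81168502, -0.48718427]), 'wrist_torque': array([-0.02245186, -0.00271029, -0.0291355 ]), 'grasp_force': 0.0, 'width': 0.08577127242000758}
```

View pics/top0.png

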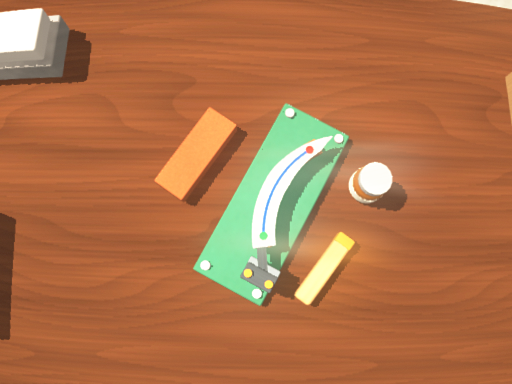

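View pics/side0.png

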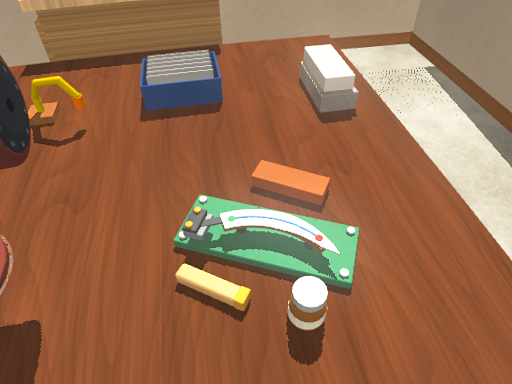

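The top view shows the green dot at (263,236), the red dot at (309,150) and the blue arc between them. The stone is left of the jig, with the jar and handle to its right. The side view shows the same layout, with the clamp at the green end.

```bash
cat > h.py <<'E'
import cv2,numpy as np
from workcell import bot
def ray(n,uv,z=0.053):
    p=bot.camera_params(n);K=np.array([[p["fx"],0,p["cx"]],[0,p["fy"],p["cy"]],[0,0,1]])
    q=cv2.undistortPoints(np.float64(uv).reshape(-1,1,2),K,p["dist_coeffs"])[:,0]
    R=np.array(p["R"]);c=-R.T@np.array(p["t"]);d=np.c_[q,np.ones(len(q))]@R
    return (c+d*((z-c[2])/d[:,2])[:,None])[:,:2]
E
python3 - <<'E'
from h import *
from scipy.optimize import least_squares
box={"top":(240,300,345,255),"side":(215,205,345,255)}
box={"top":(245,135,340,248),"side":(218,205,340,252)}
for n in box:
    f=np.load(n+"0.npz");im=f["im"];hsv=cv2.cvtColor(im,cv2.COLOR_BGR2HSV)
    x0,y0,x1,y1=box[n];m0=np.zeros(im.shape[:2],bool);m0[y0:y1,x0:x1]=1
    H,S,V=cv2.split(hsv)
    B=m0&(H>100)&(H<128)&(S>90)&(V>90)
    # blue line
    u=np.argwhere(B)[:,::-1]; P=ray(n,u)
    g=dict(green=(263.5,236) if n=="top" else (231.5,218.5),red=(309.5,150) if n=="top" else (319,238))
    D={}
    for k,c in g.items():
        yy,xx=np.mgrid[:384,:512];near=(np.hypot(xx-c[0],yy-c[1])<7)
        b,gg,r=[im[...,i].astype(int) for i in range(3)]
        w=near&((gg-np.maximum(r,b)>35)if k=="green" else (r-np.maximum(gg,b)>60))
        uv=np.argwhere(w)[:,::-1].mean(0);D[k]=ray(n,[uv])[0];print(n,k,w.sum(),uv,D[k])
    print("chord",np.linalg.norm(D["red"]-D["green"]))
    r=least_squares(lambda q:np.hypot(*(P-q[:2]).T)-.15,[P.mean(0)[0],P.mean(0)[1]-.14],loss="soft_l1",f_scale=.002)
    print("blue",len(u),"centre",r.x,"res",np.abs(r.fun).mean(), "free",least_squares(lambda q:np.hypot(*(P-q[:2]).T)-q[2],[*r.x,.15],loss="soft_l1",f_scale=.002).x)
    a=np.degrees(np.arctan2(*(P-r.x).T[::-1]));print("ang",np.percentile(a,[0,2,98,100]),[np.degrees(np.arctan2(*(D[k]-r.x)[::-1])) for k in D])
    for k,z in D.items(): uv=None
    d=f["d"]; print("depth at line", np.median(d[B]))
E
```

```text
top green 53 [263.05660377 235.37735849] [0.51534501 0.00322883]
top red 47 [309.27659574 149.34042553] [ 0.64827716 -0.06585855]
chord 0.1498132875760151
blue 170 centre [ 0.52214019 -0.14663537] res 0.0006995259540218578 free [ 0.52251887 -0.14588153  0.14918727]
ang [35.67507289 37.1399353  88.99801002 89.56677725] [np.float64(92.596141141955), np.float64(32.635083941885775)]
depth at line 0.6596068
side green 31 [231. 218.] [0.51444203 0.00279342]
side red 39 [318.41025641 237.46153846] [ 0.64704189 -0.06684266]
chord 0.14977284917675893
blue 86 centre [ 0.52060827 -0.14754794] res 0.0006546507564993869 free [ 0.52028813 -0.14816376  0.15066736]
ang [35.72435745 36.52553114 88.60490802 89.16531336] [np.float64(92.34866477960459), np.float64(32.55095877124624)]
depth at line 0.62067544
```

```bash
python3 -m pendant '1 1 -0.8 0 0 0 0; 1 2.2 -1.8 0 0 0 -0.4; 1 3.4 -2.8 0 0 0 -0.8; 1 4.6 -3.8 0 0 0 -1.3; 1 5.8 -4.8 0 0 0 -1.8; 1 7 -5.8 0 0 0 -2.3; 1 8.2 -6.8 0 0 0 -2.8; 1 9.4 -7.8 0 0 0 -3.3; 1 10.4 -8.6 0 0 0 -3.7; 1 11 -9 0 0 0 -4' 30
cat >> h.py <<'E'
C=np.array([.5214,-.1471])
PT=np.array([C+.15*np.array([np.cos(a),np.sin(a)]) for a in np.radians(92.5-12*np.arange(6))])
def shift(xyz):
    s=bot.sense();return s["orientation"].T@(np.array(xyz)-s["tcp_pos"])/.03
E
python3 - <<'E'
from h import *
print(PT, shift([*PT[0],.15]),bot.sense()["joints"],bot.sense()["width"])
E
```

```text
clock: 1.1
tcp_pos: [0.3795, -0.1725, 0.2499]
orientation: [[0.705, 0.709, -0.0], [0.709, -0.705, 0.001], [0.0, -0.0, -1.0]]
ft_force: [0.2, -0.6, 0.1]
width: -0.0
grasp_force: 0.0
[[ 0.51485709  0.00275723]
 [ 0.54615714  0.00084284]
 [ 0.57637518 -0.00753736]
 [ 0.60419055 -0.02201713]
 [ 0.62838757 -0.04196361]
 [ 0.64790872 -0.06650506]] [ 7.32264391 -0.92110995  3.33383165] [-6.02801305e-01  8.48510807e-02 -4.12254717e-01  1.07406813e+00
  4.81885136e-04  1.75095321e+00] -3.979626092605406e-06
```

```bash
python3 -m pendant '1 1 -0.1 0 0 0 0; 1 2.3 -0.3 0 0 0 0; 1 3.6 -0.5 0 0 0 0; 1 5 -0.6 0 0 0 0; 1 6.2 -0.8 0.5 0 0 0; 1 7 -0.9 1.2 0 0 0; 1 7.32 -0.92 2.2 0 0 0; 1 7.32 -0.92 3 0 0 0; 1 7.32 -0.92 3.33 0 0 0; 1 7.32 -0.92 3.33 0 0 0'
python3 - <<'E'
from h import *
print(shift([*PT[0],.08]),bot.sense()["joints"])
for n in("top","side"):
    im,d=bot.grab_frame(n);cv2.imwrite(f"pics/{n}1.png",im)
E
```

```text
clock: 2.1
tcp_pos: [0.5136, -0.0005, 0.149]
orientation: [[0.709, 0.706, -0.003], [0.706, -0.709, 0.0], [-0.002, -0.002, -1.0]]
ft_force: [0.4, -0.6, 0.2]
width: -0.0002
grasp_force: 0.0
[ 0.11038849 -0.03992601  2.29879041] [-1.43269909e-01  3.52902336e-01 -3.47178701e-01  8.73647913e-01
 -7.15025892e-05  2.21508179e+00]
```

View pics/side1.png

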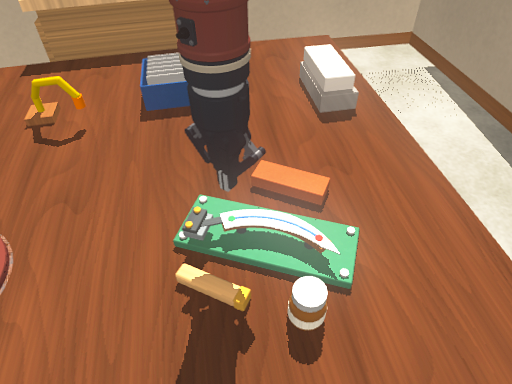

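The side view shows the closed fingertips at (226,187), above the green dot at (231,218), with nothing disturbed. Next I'll descend.

```bash
python3 -m pendant '1 0 0 0.8 0 0 0; 1 0 0 1.6 0 0 0; 1 0 0 2.1 0 0 0; 1 0 0 2.3 0 0 0; 1 0 0 2.3 0 0 0; 1 0 0 2.3 0 0 0'
python3 - <<'E'
from h import *
print(shift([*PT[0],.066]),bot.sense()["tcp_pos"])
E
```

```text
clock: 2.8
tcp_pos: [0.5155, -0.0008, 0.0823]
orientation: [[0.709, 0.705, 0.002], [0.705, -0.709, -0.0], [0.001, 0.001, -1.0]]
ft_force: [0.9, 0.4, -0.1]
width: -0.0003
grasp_force: 0.0
[ 0.06602737 -0.10044489  0.543446  ] [ 0.51554925 -0.00077175  0.08230556]
```

```bash
python3 -m pendant '1 0.06 -0.1 0.15 0 0 0; 1 0.06 -0.1 0.3 0 0 0; 1 0.06 -0.1 0.3 0 0 0; 1 0.06 -0.1 0.3 0 0 0'
python3 -m pendant '1 0 0 0.1 0 0 0; 1 0 0 0.15 0 0 0; 1 0 0 0.15 0 0 0; 1 0 0 0.15 0 0 0'
```

```text
clock: 3.2
tcp_pos: [0.5138, 0.0029, 0.0721]
orientation: [[0.708, 0.706, -0.0], [0.706, -0.708, 0.0], [-0.0, -0.0, -1.0]]
ft_force: [-0.9, 0.1, -0.3]
width: -0.0004
grasp_force: 0.0
clock: 3.6
tcp_pos: [0.514, 0.0029, 0.0677]
orientation: [[0.709, 0.706, 0.0], [0.706, -0.709, 0.0], [0.0, 0.0, -1.0]]
ft_force: [0.8, -0.1, 3.0]
width: -0.0003
grasp_force: 1.7
```

Contact: about 3 N at z 0.0677, consistent with the spring. I'll press slightly more and compute the stroke.

```bash
python3 -m pendant '1 0.02 0 0.05 0 0 0; 1 0.02 0 0.05 0 0 0; 1 0.02 0 0.05 0 0 0'
python3 - <<'E'
from h import *
print(bot.sense()["ft_force"])
A=[C+.15*np.array([np.cos(a),np.sin(a)]) for a in np.radians(92.5-6*np.arange(11))]
for p in A: print(shift([*p,.066]).round(2))
E
```

```text
clock: 3.9
tcp_pos: [0.5141, 0.0029, 0.0661]
orientation: [[0.709, 0.705, -0.0], [0.705, -0.709, -0.001], [-0.001, 0.0, -1.0]]
ft_force: [-1.3, -3.3, 4.4]
width: -0.0003
grasp_force: 2.1
[-1.34587518 -3.29175178  4.41674052]
[0.01 0.02 0.  ]
[0.38 0.39 0.  ]
[0.71 0.8  0.  ]
[0.99 1.24 0.  ]
[1.23 1.71 0.  ]
[1.41 2.2  0.  ]
[1.54 2.71 0.  ]
[1.62 3.23 0.  ]
[1.64 3.75 0.  ]
[1.61 4.27 0.  ]
[1.53 4.79 0.  ]
```

```bash
python3 -m pendant '1 0.2 0.2 0 0 0 0; 1 0.38 0.39 0 0 0 0; 1 0.55 0.6 0 0 0 0; 1 0.71 0.8 0 0 0 0; 1 0.71 0.8 0 0 0 0; 1 0.71 0.8 0 0 0 0'
python3 - <<'E'
from h import *
A=[C+.15*np.array([np.cos(a),np.sin(a)]) for a in np.radians(92.5-6*np.arange(11))]
for p in A[2:]: print(shift([*p,.066]).round(2))
E
```

```text
clock: 4.5
tcp_pos: [0.5481, 0.0012, 0.0665]
orientation: [[0.709, 0.706, 0.003], [0.706, -0.709, -0.0], [0.002, 0.002, -1.0]]
ft_force: [3.2, 0.0, 3.5]
width: 0.0003
grasp_force: 2.0
[-0.06 -0.04  0.02]
[0.23 0.4  0.02]
[0.46 0.87 0.02]
[0.65 1.36 0.02]
[0.78 1.87 0.02]
[0.86 2.39 0.02]
[0.88 2.91 0.03]
[0.85 3.43 0.03]
[0.76 3.95 0.03]
```

```bash
python3 -m pendant '1 0.15 0.22 0.01 0 0 0; 1 0.28 0.43 0.01 0 0 0; 1 0.4 0.67 0.01 0 0 0; 1 0.51 0.9 0.01 0 0 0; 1 0.51 0.9 0.01 0 0 0; 1 0.6 1.15 0.01 0 0 0; 1 0.69 1.4 0.01 0 0 0; 1 0.76 1.65 0.01 0 0 0; 1 0.82 1.9 0.01 0 0 0; 1 0.82 1.9 0.01 0 0 0'
python3 - <<'E'
from h import *
A=[C+.15*np.array([np.cos(a),np.sin(a)]) for a in np.radians(92.5-6*np.arange(11))]
for p in A[6:]: print(shift([*p,.066]).round(2))
im,d=bot.grab_frame("side");cv2.imwrite(f"pics/side2.png",im)
E
```

```text
clock: 5.5
tcp_pos: [0.6056, -0.0226, 0.066]
orientation: [[0.709, 0.705, 0.002], [0.705, -0.709, -0.001], [0.001, 0.002, -1.0]]
ft_force: [1.0, -0.9, 4.4]
width: -0.0001
grasp_force: 2.1
[-0.02 -0.05 -0.  ]
[ 0.06  0.47 -0.  ]
[0.08 0.99 0.  ]
[0.05 1.52 0.  ]
[-0.03  2.03  0.  ]
```

View pics/side2.png

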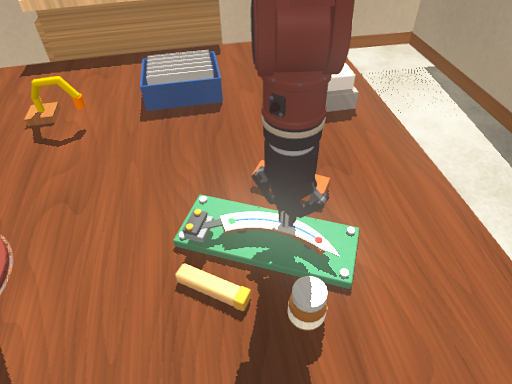

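The side view shows the fingertips at (286,225), on the blade at stretch 4, with stone, jar and handle unmoved. I'll carry on to the red dot.

```bash
python3 -m pendant '1 0.04 0.25 0 0 0 0; 1 0.08 0.5 0 0 0 0; 1 0.1 0.77 0 0 0 0; 1 0.1 1.03 0 0 0 0; 1 0.1 1.03 0 0 0 0; 1 0.09 1.3 0 0 0 0; 1 0.06 1.56 0 0 0 0; 1 0.03 1.8 0 0 0 0; 1 -0.02 2.05 0 0 0 0; 1 -0.02 2.05 0 0 0 0'
python3 -m pendant '1 0 0 0 0 0 0; 1 0 0 0 0 0 0'
python3 - <<'E'
from h import *
print(shift([*PT[5],.066]).round(2))
E
```

```text
clock: 6.55
tcp_pos: [0.6479, -0.0671, 0.0659]
orientation: [[0.709, 0.705, 0.001], [0.705, -0.709, -0.001], [0.0, 0.002, -1.0]]
ft_force: [0.3, -2.0, 4.4]
width: 0.0001
grasp_force: 2.1
clock: 6.75
tcp_pos: [0.6477, -0.0665, 0.0662]
orientation: [[0.709, 0.705, 0.002], [0.705, -0.709, -0.001], [0.0, 0.002, -1.0]]
ft_force: [1.7, -2.2, 3.7]
width: 0.0002
grasp_force: 2.1
[0.01 0.01 0.01]
```

On the red dot and still in contact, so I'll lift straight off.

```bash
python3 -m pendant '1 0 0 -0.3 0 0 0; 1 0 0 -0.8 0 0 0; 1 0 0 -1.8 0 0 0; 1 0 0 -3 0 0 0; 1 0 0 -4 0 0 0; 1 0 0 -4 0 0 0; 1 0 0 -4 0 0 0; 1 0 0 -4 0 0 0; 1 0 0 -4 0 0 0; 1 0 0 -4 0 0 0'
python3 - <<'E'
from h import *
im,d=bot.grab_frame("side");cv2.imwrite("pics/side3.png",im)
a=np.load("side0.npz")["im"];df=cv2.absdiff(a,im).max(2)
print([int((df[y0:y1,x0:x1]>40).sum()) for x0,y0,x1,y1 in [(170,260,255,312),(285,275,330,330),(250,160,332,205),(175,195,360,285)]])
E
```

```text
clock: 7.75
tcp_pos: [0.6463, -0.0655, 0.1848]
orientation: [[0.709, 0.706, -0.002], [0.706, -0.709, 0.0], [-0.001, -0.002, -1.0]]
ft_force: [-0.5, 0.1, -0.1]
width: -0.0001
grasp_force: 0.0
[0, 859, 471, 222]
```

View pics/side3.png

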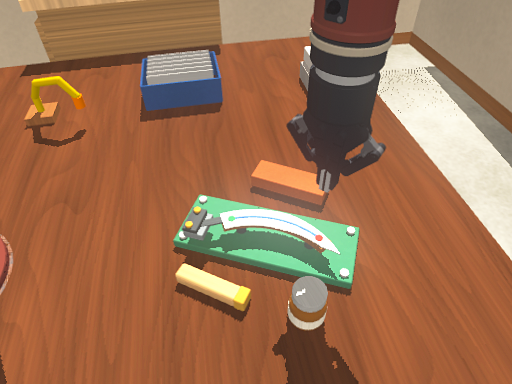

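The fingers are clear, with tips at (326,185). The blade is back up, and stone, jar and handle are in their places; the differences are shadow and the gripper.

```bash
python3 -c "
from workcell import bot
print(bot.job_done())"
```

```text
the job is handed in; nothing more can be done
None
```

I ran the closed fingertips along the blade from the green dot to the red dot in one light stroke (about 3.5 to 4.4 N at each stop), lifted off so the rest sprang back, and handed the job in at about 8 s; the stone, jar and handle look unmoved in the last picture, and no verdict was returned.

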